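# Scoop glass stoppers and hold them over the light panel

### The arm

A 6-joint arm with a two-finger parallel gripper is mounted at the origin on the work surface. World frame = base frame: x ahead of the robot, y to its left, z up, the work surface at z = 0. Lengths are in mm, angles in rad, forces in N, time in s.
With the tool pointing down it reaches from about 300 to 1000 mm from the base axis. Payload 5.1 kg.
Tool frame: the origin (TCP) lies at the very end of the fingers, on their centre line; the grasp point (between the pads) lies 19 mm behind it; z points along the fingers, y is the direction in which the jaws open and shut (so a half turn about z gives the same grasp; the last joint's range is limited). The gripper opens to 95 mm and grips with 3 to 60 N. Pads are 20 mm wide; open, the fingers measure 119 mm over their backs; the gripper's body (75 mm by 180 mm) begins 59 mm behind the grasp point.
Start: joints at [-1.392, 0.124, 1.65, -0, 1.367, -0.083], TCP at [168.2, -627.848, 214.656] pointing down, gripper open.
Joint ranges: [-2.61, 2.61], [-1.02, 2.33], [0.03, 2.71], [-1.35, 4.49], [0.32, 2.68], [-2.91, 2.91]. Speed limits (rad/s): [2.57, 2.57, 3.14, 3.14, 3.14, 3.14].

### API

Orientations are given as a 3x3 rotation matrix whose columns are the frame's x, y, z axes.
In Python, from cell import arm, viewer gives the robot as it stands.
- The arm moves only by the shell command python3 -m crank 'ROWS' [FORCE]. ROWS is JSON, a list that holds one entry, the list of rows, each a list of 7 numbers: the shift along the tool's x, y, z in m, then the turn, a rotation vector about the tool's x, y, z in rad, then the opening, from -1 (shut) to 1 (fully open). In form: [[[tx, ty, tz, rx, ry, rz, grip], ...]]. A call has 1 to 5 rows; each row shifts and turns the commanded pose from where the row before left it, along the tool's axes as they then stand; what a row does not reach is not made up. A row lasts 1/10 s, in which the tool goes at most 50 mm and 8.59 degrees, less where a joint would pass 70% of its speed; a pose out of reach is approached as far as the arm can. A call is refused whole if a number of a shift passes 0.05 or a number of a turn 0.15, either way. A call with a gripper value outside its range is refused whole. The fingers move at their own pace and stop on an object; FORCE is the grip in N (left out, the last holds). Time passes only in rows, so rows that do not move let the fingers close. It gives the time, the measured TCP pose, the force and the opening at its end, in the units of the state.
- arm.sense(): the state, without advancing time (a new reading comes with each control period).
- viewer.grab_frame(name): name is "scene" or "top" or "wrist"; returns (picture, depth): 384x512x3 uint8, red, green, blue; 384x512 float32, mm along the optical axis (not along the pixel's ray), 0 where there is no reading.
- viewer.camera_params(name): a dict with "vfov" (degrees; the focal length in pixels is half the picture's height over the tangent of half this angle, whatever the lens; pixels are square), "cx", "cy" (the principal point, pixels), "R" (3x3) and "t" (3): a world point X has camera coordinates R X + t. Camera axes: x right, y down, z forward; pixel columns grow to the right and rows downward; lengths in mm; the calibration is good to about 2 mm. A picture is of the moment at which its call begins: read the wrist's pose just before it. camera_params takes no time and is no camera call; for the wrist camera it gives the pose at the moment of the call.
- arm.sign_off(): hands the job in, once; it reports no verdict.
Trained networks look in the newest picture that a camera, given by its name, has taken for a name from the list of things; names that differ only in an ending like _2 or _b are one class to them, and where a whole thing is asked for, a point or a joint stands for the part that bears it (a point fixed in the world has none). Each returns a list of dicts, best first, with "conf" (0 to 1); they miss things now and then, are a little off and sometimes report something else, mostly with a low value. They report only what shows in the picture. A call takes as long as a camera call.
- viewer.find_in(label, camera): "xyz" ([x, y, z] in mm, in world coordinates, good to about 4 mm: the middle of the surface that is visible of it).
The state is a dict: "time_s": time; "joint_positions": joint angles; "qd": joint speeds; "joint_torque": joint torques, N m; "tool_pos": TCP position; "tcp_rot": TCP orientation; "contact_force": force on the tool from outside, world axes, zero at the start; "ft_torque": the same for the moment, N m; "finger_gap": opening from 0.0 (shut) to 1.0 (fully open).
Only numpy, scipy, OpenCV 4.12 (cv2) and the standard library are available. Lean on these libraries where they do the work, as an engineer would, in place of code of your own. Each camera call takes 0.05 s, during which the arm holds its last target.

### The job

Pick the scoop up by its handle, scoop at least three of the glass ball stoppers out of the tub with it, and bring the loaded scoop back over the middle of the light panel for inspection: finish while still holding it there in the air, steady and level, about 15 cm above the panel. Spill no stoppers outside the tub and scoop, do not touch the stoppers with the gripper itself, and leave the bottles and the ring gauge alone.

Things in the scene. Friction and masses are not known exactly. Their poses are not given: they have to be found in the camera images.
- scoop: Loose aluminium hand scoop, about 0.18 kg, standing on the light panel, mouth roughly towards the tub. Origin: centre of its flat underside; z up, +x out of its open mouth. Pan 105 mm long (x -50 to +54), 84 wide, floor 3 thick; back and side walls 45 high (sides 18 high from x = 12 to 28, then 5 high). A post on the back wall carries the handle above the pan.
- scoop_lip (a point): Middle of the scoop's front edge, x = 54 mm: a thin lip about 1 mm above the level of the underside. From it a slope rises over 9 mm to a ridge 5 mm high at x = 45, behind which scooped balls stay in the pan while the scoop is level; balls still on the slope roll off forwards.
- scoop_handle (a point): Middle of the scoop's handle, 107 mm straight above the scoop's origin: a black straight bar along the scoop's x axis, 105 mm long, 18 mm wide (y) and 26 mm tall, flat-sided, free all round except at the post at its rear end (x = -50). The scoop balances close to here.
- scoop_pocket (a point): Middle of the pan of the scoop, 16 mm above its underside, 2 mm behind the origin; a ball counts as in the scoop when its centre is within 70 mm of this point.
- tub: Open grey plastic tub, fixed to the bench. Origin: centre of its underside; x along its length, +x roughly to the robot's right. 270 (x) by 106 (y) by 60 mm high, walls and floor 5 mm (inside 260 by 96), plus a rim 11 mm wide along the long sides. The balls lie one layer deep in the +x half; the -x half is empty, with room to set the scoop down.
- panel: Light panel, fixed flat on the bench to the left of the tub: a square plate 190 by 190 mm, aluminium with a white face, 16 mm high. Origin: centre of its underside, z up.
- ball0: Glass ball stopper 1 of 6: smooth green-tinted glass ball 26 mm across, 23 g, in the tub; it rolls and slides easily (friction about 0.25). Origin: its centre. All 6 are alike.
- ball1: Glass ball stopper 2 of 6: smooth green-tinted glass ball 26 mm across, 23 g, in the tub; it rolls and slides easily (friction about 0.25). Origin: its centre. All 6 are alike.
- ball2: Glass ball stopper 3 of 6: smooth green-tinted glass ball 26 mm across, 23 g, in the tub; it rolls and slides easily (friction about 0.25). Origin: its centre. All 6 are alike.
- ball3: Glass ball stopper 4 of 6: smooth green-tinted glass ball 26 mm across, 23 g, in the tub; it rolls and slides easily (friction about 0.25). Origin: its centre. All 6 are alike.
- ball4: Glass ball stopper 5 of 6: smooth green-tinted glass ball 26 mm across, 23 g, in the tub; it rolls and slides easily (friction about 0.25). Origin: its centre. All 6 are alike.
- ball5: Glass ball stopper 6 of 6: smooth green-tinted glass ball 26 mm across, 23 g, in the tub; it rolls and slides easily (friction about 0.25). Origin: its centre. All 6 are alike.
- bottle_a: Bystander: tall clear glass bottle, 64 mm across, 190 mm high, standing at the far side. Origin: centre of its underside.
- bottle_b: Bystander: squat clear glass bottle, 76 mm across, 150 mm high, standing at the far side. Origin: centre of its underside.
- neck_gauge: Bystander: steel ring gauge, 60 mm across, 18 mm high, lying at the far side. Origin: centre of its underside.

How it is judged (in metres and radians):
On the way, in this order (a step that is already met when the one before it is completed fails the run):
1. the scoop is picked up clear of the light panel (height (world z) of scoop above 0.05 m and contact force between the fingers and scoop above 0.5 N), for 0.1 s.
2. the scoop, with at least three balls in it, is lifted out of the tub (height (world z) of scoop above 0.08 m and (distance between each of ball0, ball1, ball2 and scoop_pocket below 0.07 m or distance between each of ball0, ball1, ball3 and scoop_pocket below 0.07 m or distance between each of ball0, ball1, ball4 and scoop_pocket below 0.07 m or distance between each of ball0, ball1, ball5 and scoop_pocket below 0.07 m or distance between each of ball0, ball2, ball3 and scoop_pocket below 0.07 m or distance between each of ball0, ball2, ball4 and scoop_pocket below 0.07 m or distance between each of ball0, ball2, ball5 and scoop_pocket below 0.07 m or distance between each of ball0, ball3, ball4 and scoop_pocket below 0.07 m or distance between each of ball0, ball3, ball5 and scoop_pocket below 0.07 m or distance between each of ball0, ball4, ball5 and scoop_pocket below 0.07 m or distance between each of ball1, ball2, ball3 and scoop_pocket below 0.07 m or distance between each of ball1, ball2, ball4 and scoop_pocket below 0.07 m or distance between each of ball1, ball2, ball5 and scoop_pocket below 0.07 m or distance between each of ball1, ball3, ball4 and scoop_pocket below 0.07 m or distance between each of ball1, ball3, ball5 and scoop_pocket below 0.07 m or distance between each of ball1, ball4, ball5 and scoop_pocket below 0.07 m or distance between each of ball2, ball3, ball4 and scoop_pocket below 0.07 m or distance between each of ball2, ball3, ball5 and scoop_pocket below 0.07 m or distance between each of ball2, ball4, ball5 and scoop_pocket below 0.07 m or distance between each of ball3, ball4, ball5 and scoop_pocket below 0.07 m)), for 0.2 s.
At the end, for the whole second after the job is handed in: Gripper holds the scoop, underside 100-240 mm above the bench, within 50 mm horizontally of the panel's centre, level within 0.17 rad (10 deg), slower than 30 mm/s and 0.2 rad/s; 3 or more balls in the scoop (centre within 70 mm of its pocket point), all others in the tub (height (world z) of scoop between 0.1 and 0.24 m and horizontal distance between scoop and panel below 0.05 m and angle between scoop's own z axis and vertical below 0.17 rad and linear speed of scoop below 0.03 m/s and angular speed of scoop below 0.2 rad/s and contact force between the fingers and scoop above 0.5 N and (distance between each of ball0, ball1, ball2 and scoop_pocket below 0.07 m or distance between each of ball0, ball1, ball3 and scoop_pocket below 0.07 m or distance between each of ball0, ball1, ball4 and scoop_pocket below 0.07 m or distance between each of ball0, ball1, ball5 and scoop_pocket below 0.07 m or distance between each of ball0, ball2, ball3 and scoop_pocket below 0.07 m or distance between each of ball0, ball2, ball4 and scoop_pocket below 0.07 m or distance between each of ball0, ball2, ball5 and scoop_pocket below 0.07 m or distance between each of ball0, ball3, ball4 and scoop_pocket below 0.07 m or distance between each of ball0, ball3, ball5 and scoop_pocket below 0.07 m or distance between each of ball0, ball4, ball5 and scoop_pocket below 0.07 m or distance between each of ball1, ball2, ball3 and scoop_pocket below 0.07 m or distance between each of ball1, ball2, ball4 and scoop_pocket below 0.07 m or distance between each of ball1, ball2, ball5 and scoop_pocket below 0.07 m or distance between each of ball1, ball3, ball4 and scoop_pocket below 0.07 m or distance between each of ball1, ball3, ball5 and scoop_pocket below 0.07 m or distance between each of ball1, ball4, ball5 and scoop_pocket below 0.07 m or distance between each of ball2, ball3, ball4 and scoop_pocket below 0.07 m or distance between each of ball2, ball3, ball5 and scoop_pocket below 0.07 m or distance between each of ball2, ball4, ball5 and scoop_pocket below 0.07 m or distance between each of ball3, ball4, ball5 and scoop_pocket below 0.07 m) and (distance between ball0 and scoop_pocket below 0.07 m or (x of ball0 in the frame of tub between -0.135 and 0.135 m and y of ball0 in the frame of tub between -0.053 and 0.053 m and z of ball0 in the frame of tub below 0.06 m)) and (distance between ball1 and scoop_pocket below 0.07 m or (x of ball1 in the frame of tub between -0.135 and 0.135 m and y of ball1 in the frame of tub between -0.053 and 0.053 m and z of ball1 in the frame of tub below 0.06 m)) and (distance between ball2 and scoop_pocket below 0.07 m or (x of ball2 in the frame of tub between -0.135 and 0.135 m and y of ball2 in the frame of tub between -0.053 and 0.053 m and z of ball2 in the frame of tub below 0.06 m)) and (distance between ball3 and scoop_pocket below 0.07 m or (x of ball3 in the frame of tub between -0.135 and 0.135 m and y of ball3 in the frame of tub between -0.053 and 0.053 m and z of ball3 in the frame of tub below 0.06 m)) and (distance between ball4 and scoop_pocket below 0.07 m or (x of ball4 in the frame of tub between -0.135 and 0.135 m and y of ball4 in the frame of tub between -0.053 and 0.053 m and z of ball4 in the frame of tub below 0.06 m)) and (distance between ball5 and scoop_pocket below 0.07 m or (x of ball5 in the frame of tub between -0.135 and 0.135 m and y of ball5 in the frame of tub between -0.053 and 0.053 m and z of ball5 in the frame of tub below 0.06 m))); the arm keeps its last pose, push and grip.
It fails at once if a bottle or the ring gauge is moved more than 30 mm or knocked over (distance of any of bottle_a, bottle_b, neck_gauge from where it was at the start of the episode above 0.03 m or angle between any of bottle_a, bottle_b, neck_gauge's own z axis and vertical above 0.4 rad).
It fails at once if the gripper's fingers press on a glass ball (contact force between the fingers and ball0 above 0.5 N or contact force between the fingers and ball1 above 0.5 N or contact force between the fingers and ball2 above 0.5 N or contact force between the fingers and ball3 above 0.5 N or contact force between the fingers and ball4 above 0.5 N or contact force between the fingers and ball5 above 0.5 N).
It also fails if it takes over 64 s, if anything falls off the work surface, if the arm or the gripper's body presses on something with over 40 N, if the wrist force passes 120 N, or if a joint passes its speed limit or range.

## Working session

There is one attempt and no reset: what is moved stays moved. The work goes in short steps, Python scripts to look and compute and a shell command to move; the robot and the scene stay as the last step left them, time stands still between calls to the robot, and variables do not carry over. Pictures are saved under pics/ and viewed, and the job is handed in when it is done.

```bash
ls; mkdir -p pics
python3 - <<'E'
from cell import arm, viewer
import cv2
s=arm.sense(); print(s['time_s'],s['tool_pos'],s['tcp_rot'],s['finger_gap'],s['contact_force'])
for n in ('scene','top'):
    p,d=viewer.grab_frame(n); cv2.imwrite(f'pics/{n}0.png',p[:,:,::-1])
    c=viewer.camera_params(n); print(n,c)
    for l in ('scoop','scoop_lip','scoop_handle','tub','panel','ball0','bottle_a','bottle_b','neck_gauge'):
        print(l,[( [round(float(v)) for v in r['xyz']],round(r['conf'],2)) for r in viewer.find_in(l,n)][:7])
print(arm.sense()['time_s'])
E
```

```text
pics
0.0 [ 168.08815122 -627.24075845  213.42050565] [[ 9.65928407e-01  2.58809100e-01 -4.03490098e-04]
 [ 2.58809382e-01 -9.65926324e-01  2.01031313e-03]
 [ 1.30545625e-04 -2.04624558e-03 -9.99997898e-01]] 0.9971625599059711 [-0.41625805  0.70756036 -0.69925633]
scene {'vfov': 55.41577114460432, 'cx': 257.26948120596046, 'cy': 189.78416361439753, 'R': array([[-0.645251  ,  0.76396009,  0.004016  ],
       [ 0.64800617,  0.55008393, -0.52677858],
       [-0.40464695, -0.33730201, -0.84999306]]), 't': array([ 392.92950771, -355.8691614 , 1153.56741854])}
scoop [([512, 342, 24], 0.95)]
scoop_lip [([509, 342, 24], 0.61)]
scoop_handle [([512, 339, 22], 0.77)]
tub [([528, -152, 24], 0.73)]
panel [([566, 302, 13], 0.84)]
ball0 [([512, -220, 28], 0.65), ([511, -247, 28], 0.43), ([566, -216, 30], 0.4), ([534, -262, 26], 0.4)]
bottle_a [([740, -247, 119], 0.68), ([749, -13, 105], 0.6)]
bottle_b [([740, -247, 119], 0.68), ([749, -13, 105], 0.6)]
neck_gauge [([748, 184, 17], 0.55), ([565, 302, 15], 0.47), ([511, 341, 26], 0.33)]
top {'vfov': 44.58308804150061, 'cx': 250.9228892362323, 'cy': 197.6929718675818, 'R': array([[ 7.03832449e-02, -9.97519759e-01,  7.27120261e-04],
       [-9.74567118e-01, -6.89191796e-02, -2.13234800e-01],
       [ 2.12756039e-01,  1.42995297e-02, -9.77000712e-01]]), 't': array([-21.29882198, 625.10066136, 943.1965443 ])}
scoop [([504, 337, 20], 0.86)]
scoop_lip [([505, 336, 22], 0.78)]
scoop_handle [([500, 338, 19], 0.95)]
tub [([548, -162, 4], 0.85)]
panel [([531, 291, 17], 0.67)]
ball0 [([557, -259, 30], 0.59), ([535, -223, 26], 0.53), ([560, -214, 27], 0.5), ([529, -262, 27], 0.45)]
bottle_a [([720, -254, 128], 0.76), ([720, -29, 105], 0.72)]
bottle_b [([720, -254, 128], 0.76), ([720, -29, 105], 0.72)]
neck_gauge [([745, 179, 16], 0.85)]
1.0
```

View pics/scene0.png

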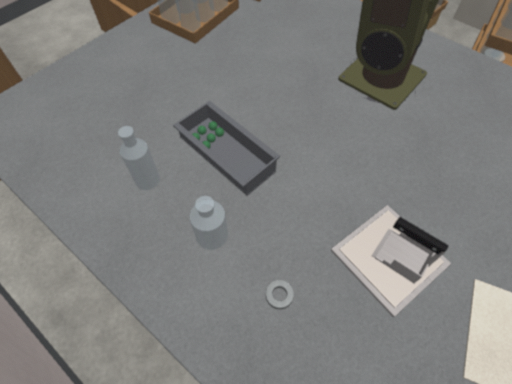

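View pics/top0.png

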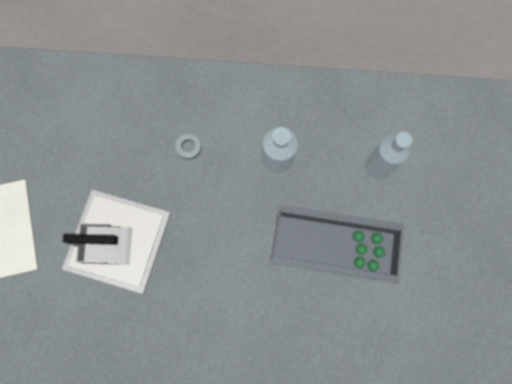

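The scene view shows the scoop on the white panel, at about pixel (405,245). The tub runs from (180,120) to (275,170), with the balls at its far-left end. The top view shows the handle at about (90,239), the tub centred near (338,243), and 6 balls at cols 358–380. Next I'll fit the geometry from the depth data.

```bash
cat > h.py <<'E'
import numpy as np, cv2
from cell import arm, viewer
def cloud(n,save=None):
    c=viewer.camera_params(n); p,d=viewer.grab_frame(n)
    if save: cv2.imwrite(f'pics/{save}.png',p[:,:,::-1])
    f=192/np.tan(np.radians(c['vfov']/2))
    v,u=np.mgrid[:384,:512]
    P=np.stack([(u-c['cx'])/f*d,(v-c['cy'])/f*d,d],-1)
    W=(P-c['t'])@c['R']
    W[d==0]=np.nan
    return p,W
def rect(pts):
    r=cv2.minAreaRect(pts.astype(np.float32)); return np.round(r[0],1),np.round(r[1],1),round(r[2],2)
def st():
    s=arm.sense(); print('t',round(s['time_s'],2),'p',np.round(s['tool_pos'],1),'R',np.round(s['tcp_rot'],4).tolist(),'gap',round(s['finger_gap'],3),'F',np.round(s['contact_force'],1))
E
python3 - <<'E'
from h import *
for n in('top','scene'):
    p,W=cloud(n); X,Y,Z=W[...,0],W[...,1],W[...,2]
    np.savez(f'/tmp/{n}.npz',p=p,W=W)
    def r(m,l):
        q=W[m]; print(n,l,m.sum(),rect(q[:,:2]),'z',np.round(np.nanpercentile(q[:,2],[5,50,95]),1))
    near=(X>380)&(X<660)&(Y>180)&(Y<420)
    r(near&(Z>95)&(Z<150),'handle')
    r(near&(Z>10)&(Z<22),'panel')
    r(near&(Z>45)&(Z<75),'scoopwall')
    tub=(X>420)&(X<650)&(Y>-330)&(Y<0)
    r(tub&(Z>50)&(Z<70),'rim')
    r(tub&(Z>2)&(Z<10),'floor')
    b=tub&(p[...,1].astype(int)>p[...,0].astype(int)+25)&(p[...,1].astype(int)>p[...,2].astype(int)+15)
    k,lab,sts,cen=cv2.connectedComponentsWithStats(b.astype(np.uint8))
    for i in range(1,k):
        if sts[i,4]>5:
            q=W[lab==i]; print('  g',sts[i,4],cen[i].round(),np.nanmedian(q,0).round(),np.nanmax(q[:,2]).round())
E
```

```text
top handle 567 (array([506.5, 336.3]), array([ 18.6, 105.8]), 2.48) z [119.3 136.2 139.2]
top panel 5892 (array([519.8, 317.5]), array([190.7, 190. ]), 77.86) z [11.5 16.6 20.8]
top scoopwall 228 (array([506. , 356.3]), array([85.2, 65.6]), 1.71) z [46.7 59.1 64.2]
top rim 2305 (array([ 542.2, -167.8]), array([270.7, 129. ]), 85.04) z [55.9 60.5 63.6]
top floor 5764 (array([ 535., -165.]), array([329.9, 229.9]), 90.0) z [2.2 4.8 8.4]
  g 95 [358. 236.] [ 564. -218.   28.] 34.0
  g 94 [377. 238.] [ 562. -259.   28.] 35.0
  g 98 [361. 249.] [ 536. -225.   28.] 35.0
  g 95 [379. 252.] [ 532. -264.   28.] 36.0
  g 96 [359. 262.] [ 507. -222.   28.] 35.0
  g 99 [373. 265.] [ 502. -252.   28.] 35.0
scene handle 794 (array([506. , 336.1]), array([ 19.8, 105. ]), 2.54) z [113.8 134.4 137.8]
scene panel 5418 (array([518.5, 317.2]), array([189.8, 190.8]), 77.81) z [11.5 16.3 20.6]
scene scoopwall 233 (array([524.9, 372.3]), array([48.8, 92.1]), 52.59) z [46.4 57.  66.5]
scene rim 1507 (array([ 540.5, -167.7]), array([273.4, 130.1]), 85.1) z [52.5 59.8 62.1]
scene floor 2130 (array([ 534.7, -164.5]), array([328.2, 229.5]), 89.8) z [2.2 4.9 8.2]
  g 117 [216. 128.] [ 508. -241.   27.] 33.0
  g 52 [201. 129.] [ 537. -262.   27.] 33.0
  g 29 [196. 135.] [ 562. -254.   29.] 59.0
  g 92 [209. 140.] [ 546. -220.   27.] 61.0
```

Both views agree:
- **Handle:** centre (506.3, 336.2), top about z 136.5, long axis at 92.5°.
- **Panel:** centre (519, 317.4).
- **Tub:** centre (541.3, −167.8), +x heading about −95°.
- **Balls:** tub x 48–97, centres near z 18.

I'll turn the tool by −77.5° first.

```bash
cat >> h.py <<'E'
def to(x,y,z,heading=None):
    s=arm.sense(); R=np.array(s['tcp_rot']); d=np.array([x,y,z])-np.array(s['tool_pos'])
    print('shift tool mm',np.round(R.T@d,1),'heading',round(np.degrees(np.arctan2(R[1,0],R[0,0])),2))
E
python3 -m crank '[[[0,0,0,0,0,-0.15,1],[0,0,0,0,0,-0.15,1],[0,0,0,0,0,-0.15,1],[0,0,0,0,0,-0.15,1],[0,0,0,0,0,-0.15,1]]]' 60
python3 -m crank '[[[0,0,0,0,0,-0.15,1],[0,0,0,0,0,-0.15,1],[0,0,0,0,0,-0.15,1],[0,0,0,0,0,-0.15,1],[0,0,0,0,0,0,1]]]'
python3 - <<'E'
from h import *
st(); to(506.3,336.2,200)
E
```

```text
time_s: 1.6
tool_pos: [168.2, -627.8, 214.6]
tcp_rot: [[0.525, 0.851, -0.0], [0.851, -0.525, 0.0], [0.0, -0.0, -1.0]]
contact_force: [-0.7, 0.1, 0.3]
finger_gap: 1.002
time_s: 2.1
tool_pos: [168.2, -627.9, 214.7]
tcp_rot: [[-0.041, 0.999, 0.0], [0.999, 0.041, -0.0], [-0.0, 0.0, -1.0]]
contact_force: [-0.2, 0.4, -0.8]
finger_gap: 1.001
t 2.1 p [ 168.2 -627.9  214.7] R [[-0.0407, 0.9992, 0.0], [0.9992, 0.0407, -0.0], [-0.0, 0.0, -1.0]] gap 1.001 F [-0.2  0.4 -0.8]
shift tool mm [949.5 377.   14.6] heading 92.33
```

```bash
python3 -m crank '[[[0.04,0.02,0,0,0,0,1],[0.04,0.02,0,0,0,0,1],[0.04,0.02,0,0,0,0,1],[0.04,0.02,0,0,0,0,1],[0.04,0.02,0,0,0,0,1]]]' | head -2
python3 -m crank '[[[0.04,0.02,0,0,0,0,1],[0.04,0.02,0,0,0,0,1],[0.04,0.02,0,0,0,0,1],[0.04,0.02,0,0,0,0,1],[0.04,0.02,0,0,0,0,1]]]' | head -2
python3 -m crank '[[[0.04,0.02,0,0,0,0,1],[0.04,0.02,0,0,0,0,1],[0.04,0.02,0,0,0,0,1],[0.04,0.02,0,0,0,0,1],[0.04,0.02,0,0,0,0,1]]]' | head -2
python3 -m crank '[[[0.04,0.02,0,0,0,0,1],[0.04,0.02,0,0,0,0,1],[0.04,0.02,0,0,0,0,1],[0.04,0.017,0,0,0,0,1],[0.04,0,0,0,0,0,1]]]' | head -2
python3 -m crank '[[[0.04,0,0,0,0,0,1],[0.04,0,0,0,0,0,1],[0.02,0,0,0,0,0,1],[0,0,0,0,0,0,1]]]' | head -2
python3 - <<'E'
from h import *
st(); to(506.3,336.2,104)
p,W=cloud('wrist','w1'); print(viewer.camera_params('wrist')['t'])
near=(W[...,2]>95)&(W[...,2]<150); near&=(abs(W[...,0]-506)<60)&(abs(W[...,1]-336)<90); q=W[near]
print(near.sum(),rect(q[:,:2]),np.percentile(q[:,2],[5,50,95]))
E
```

```text
time_s: 2.6
tool_pos: [260.4, -422.3, 214.7]
time_s: 3.1
tool_pos: [352.0, -218.4, 215.0]
time_s: 3.6
tool_pos: [443.9, -14.2, 215.1]
time_s: 4.1
tool_pos: [513.3, 188.9, 214.7]
time_s: 4.5
tool_pos: [507.5, 289.1, 214.6]
t 4.5 p [507.5 289.1 214.6] R [[-0.0415, 0.9991, -0.0003], [0.9991, 0.0415, 0.0003], [0.0003, -0.0002, -1.0]] gap 1.002 F [ 0.8 -0.7 -0.1]
shift tool mm [ 47.    0.8 110.6] heading 92.38
[-519.44515388  221.07688973  472.40897498]
3154 (array([506.4, 337.1]), array([ 18. , 104.3]), 2.78) [134.29287071 136.26826538 137.46435383]
```

View pics/w1.png

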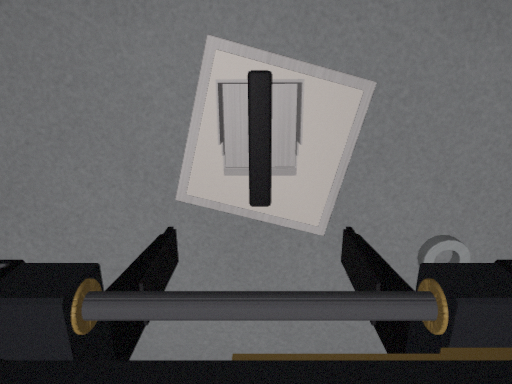

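The wrist view shows the handle from (260,72) to (260,205) and the scoop's mouth at the bottom, near row 172. Its fit gives (506.4, 337.1) at 92.8°, top 136–137, which agrees with the other cameras. Next I'll move over the handle, lower and grip.

```bash
python3 -m crank '[[[0.03,0.001,0,0,0,-0.004,1],[0.017,0,0.02,0,0,0,1],[0,0,0.03,0,0,0,1],[0,0,0.03,0,0,0,1],[0,0,0.02,0,0,0,1]]]' | head -2
python3 -m crank '[[[0,0,0.01,0,0,0,1],[0,0,0,0,0,0,1],[0,0,0,0,0,0,-1],[0,0,0,0,0,0,-1],[0,0,0,0,0,0,-1]]]' 60
python3 -m crank '[[[0,0,0,0,0,0,-1],[0,0,0,0,0,0,-1],[0,0,0,0,0,0,-1],[0,0,0,0,0,0,-1]]]'
python3 - <<'E'
from h import *
st()
E
```

```text
time_s: 5.05
tool_pos: [506.3, 332.0, 112.2]
time_s: 5.55
tool_pos: [507.9, 334.2, 106.3]
tcp_rot: [[-0.045, 0.999, 0.002], [0.999, 0.045, 0.001], [0.001, 0.002, -1.0]]
contact_force: [0.2, 0.3, -0.5]
finger_gap: 0.804
time_s: 5.95
tool_pos: [507.0, 333.9, 104.7]
tcp_rot: [[-0.045, 0.999, -0.0], [0.999, 0.045, -0.0], [-0.0, -0.0, -1.0]]
contact_force: [-0.8, -0.1, -0.2]
finger_gap: 0.467
t 5.95 p [507.  333.9 104.7] R [[-0.045, 0.999, -0.0], [0.999, 0.045, -0.0], [-0.0, -0.0, -1.0]] gap 0.467 F [-0.8 -0.1 -0.2]
```

```bash
python3 -m crank '[[[0,0,0,0,0,0,-1],[0,0,0,0,0,0,-1],[0,0,0,0,0,0,-1],[0,0,0,0,0,0,-1],[0,0,0,0,0,0,-1]]]'
python3 -m crank '[[[0,0,0,0,0,0,-1],[0,0,0,0,0,0,-1],[0,0,-0.005,0,0,0,-1],[0,0,-0.01,0,0,0,-1],[0,0,-0.01,0,0,0,-1]]]'
```

```text
time_s: 6.45
tool_pos: [506.8, 333.8, 104.4]
tcp_rot: [[-0.045, 0.999, -0.0], [0.999, 0.045, -0.0], [-0.0, -0.0, -1.0]]
contact_force: [-0.2, 0.0, -0.9]
finger_gap: 0.188
time_s: 6.95
tool_pos: [507.0, 333.9, 130.4]
tcp_rot: [[-0.045, 0.999, 0.0], [0.999, 0.045, 0.0], [0.0, 0.0, -1.0]]
contact_force: [-0.4, -0.2, -1.8]
finger_gap: 0.187
```

Gripped at a gap of about 17.8 mm, and the wrist carries the scoop's weight (−1.8 N). Lifting and checking the scoop's pose in the hand.

```bash
python3 -m crank '[[[0,0,-0.02,0,0,0,-1],[0,0,-0.03,0,0,0,-1],[0,0,-0.03,0,0,0,-1],[0,0,-0.02,0,0,0,-1],[0,0,0,0,0,0,-1]]]'
python3 - <<'E'
from h import *
p,W=cloud('top','t2'); X,Y,Z=W[...,0],W[...,1],W[...,2]; st()
for n in('top','scene'):
    if n=='scene': p,W=cloud('scene','s2'); X,Y,Z=W[...,0],W[...,1],W[...,2]
    m=(abs(X-507)<45)&(abs(Y-300)<120)&(Z>128)&(Z<165); q=W[m]
    print(n,m.sum(),np.nanmin(q,0).round(1),np.nanmax(q,0).round(1))
    f=m&(Z<158)&(abs(X-507)<35); f&=(Y<330)
    q=W[f]; A=np.c_[q[:,:2]-[507,334],np.ones(len(q))]
    for _ in range(5):
        c=np.linalg.lstsq(A,q[:,2],rcond=None)[0]; r=q[:,2]-A@c; k=abs(r)<3*np.median(abs(r))+.5; A,q=A[k],q[k]
    print(len(q),c.round(4),rect(q[:,:2]))
E
```

```text
time_s: 7.45
tool_pos: [509.1, 335.0, 235.4]
tcp_rot: [[-0.045, 0.999, 0.008], [0.999, 0.045, 0.004], [0.004, 0.008, -1.0]]
contact_force: [0.4, 0.3, -1.5]
finger_gap: 0.188
t 7.5 p [508.1 334.4 232.6] R [[-0.045, 0.999, 0.0045], [0.999, 0.0449, 0.0024], [0.0022, 0.0046, -1.0]] gap 0.185 F [ 0.6 -0.1 -2. ]
top 1534 [466.1 281.6 145.6] [552.  384.8 164.5]
774 [ 2.600000e-03 -1.830000e-02  1.506295e+02] (array([507.1, 306.2]), array([69.8, 47.9]), 0.48)
scene 1857 [463.9 280.9 143.1] [551.5 388.3 165. ]
717 [ 1.000000e-03 -1.720000e-02  1.473575e+02] (array([507. , 305.6]), array([69.5, 49.1]), 0.3)
```

View pics/s2.png

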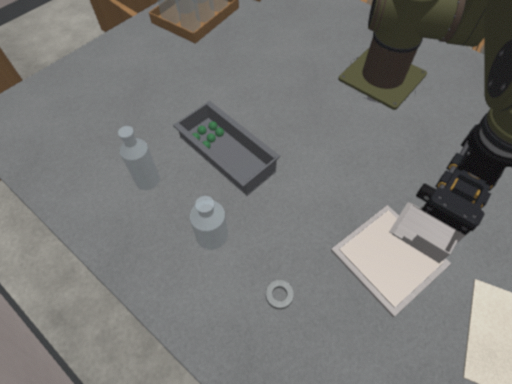

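View pics/t2.png

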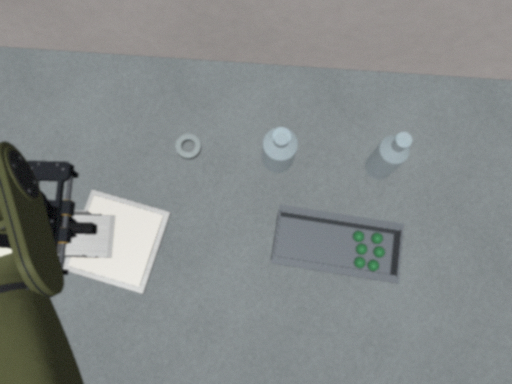

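Scoop held level, its lip at y≈281.7, so the scoop origin is about 2 mm along tool +x from the TCP. The images show the tub and balls unchanged. Moving over the empty half.

```bash
python3 -m crank '[[[0,0,0,0,0,0.04,-1],[0,0,0,0,0,0.045,-1],[0,0,0,0,0,0.046,-1],[0,0,0,0,0,0,-1]]]'
python3 - <<'E'
from h import *
st(); to(547.0,-102.3,180)
E
```

```text
time_s: 7.95
tool_pos: [506.0, 333.3, 227.2]
tcp_rot: [[0.086, 0.996, -0.003], [0.996, -0.086, -0.002], [-0.002, -0.003, -1.0]]
contact_force: [-0.2, 0.2, -2.9]
finger_gap: 0.185
t 7.95 p [506.  333.3 227.2] R [[0.0858, 0.9963, -0.0034], [0.9963, -0.0858, -0.0018], [-0.0021, -0.0032, -1.0]] gap 0.185 F [-0.2  0.2 -2.9]
shift tool mm [-430.4   78.4   47.9] heading 85.08
```

```bash
python3 -m crank '[[[-0.015,0.003,0,0,0,0,-1],[-0.03,0.006,0,0,0,0,-1],[-0.035,0.006,0,0,0,0,-1],[-0.035,0.006,0,0,0,0,-1],[-0.035,0.006,0,0,0,0,-1]]]'|head -2
python3 -m crank '[[[-0.035,0.006,0,0,0,0,-1],[-0.035,0.006,0,0,0,0,-1],[-0.035,0.006,0,0,0,0,-1],[-0.035,0.006,0,0,0,0,-1],[-0.035,0.006,0,0,0,0,-1]]]'|head -2
python3 -m crank '[[[-0.035,0.006,0,0,0,0,-1],[-0.03,0.006,0,0,0,0,-1],[-0.025,0.005,0,0,0,0,-1],[-0.015,0.003,0,0,0,0,-1],[0,0,0,0,0,0,-1]]]'|head -2
python3 -m crank '[[[0,0,0.01,0,0,0,-1],[0,0,0.02,0,0,0,-1],[0,0,0.015,0,0,0,-1],[0,0,0,0,0,0,-1],[0,0,0,0,0,0,-1]]]'|head -2
python3 - <<'E'
from h import *
st(); to(547.0,-102.3,180)
p,W=cloud('top','t3'); p,W=cloud('scene','s3'); p,W=cloud('wrist','w3')
E
```

```text
time_s: 8.45
tool_pos: [520.5, 179.7, 228.9]
time_s: 8.95
tool_pos: [535.1, 2.8, 229.1]
time_s: 9.45
tool_pos: [546.3, -103.1, 229.1]
time_s: 9.95
tool_pos: [546.5, -100.4, 184.0]
t 9.95 p [ 546.5 -100.4  184. ] R [[0.0848, 0.9964, -0.0013], [0.9964, -0.0848, 0.0005], [0.0004, -0.0013, -1.0]] gap 0.186 F [ 0.6 -0.8 -0.4]
shift tool mm [-1.8  0.7  4. ] heading 85.13
```

View pics/t3.png

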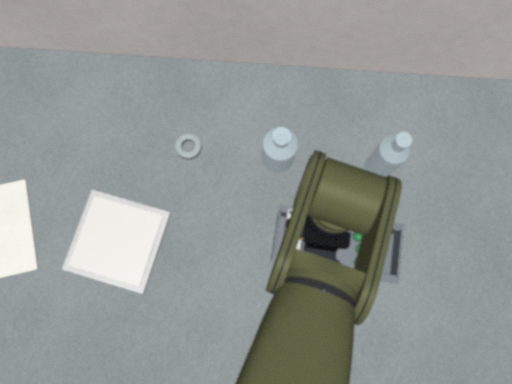

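View pics/s3.png

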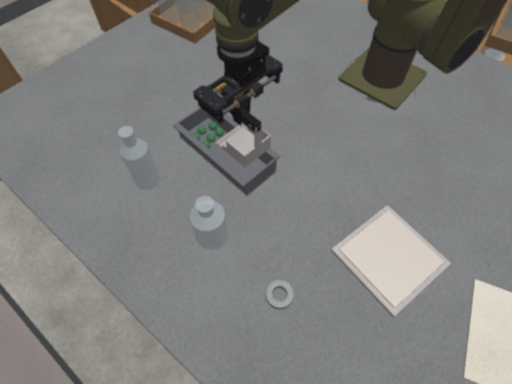

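View pics/w3.png

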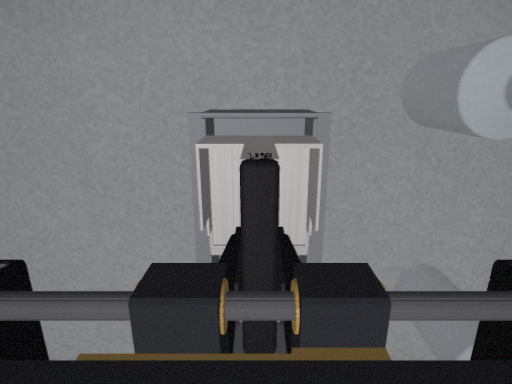

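The wrist view shows the scoop (cols 198–320) between the tub rims (cols 190–328), rear at row 137, tub back wall at row 112. I'll measure the lateral centring from the depth.

Run:
```python
from h import *
p,W=cloud('wrist')
st()
s=arm.sense(); t=np.array(s['tool_pos'])
c0=np.array([541.3,-167.8]); ex=np.array([-.0865,-.9963]); ey=np.array([.9963,-.0865])
T=np.stack([(W[...,:2]-c0)@ex,(W[...,:2]-c0)@ey,W[...,2]],-1)
print('tcp tub',(t[:2]-c0)@ex,(t[:2]-c0)@ey)
for l,m in (('rim',(T[...,2]>54)&(T[...,2]<66)&(abs(T[...,1])<75)&(T[...,0]<-40)&(T[...,0]>-145)),('scoop',(T[...,2]>85)&(T[...,2]<148)&(abs(T[...,1])<60)&(T[...,0]<0)&(T[...,0]>-145))):
    q=T[m]; print(l,m.sum(),np.percentile(q,1,axis=0).round(1),np.percentile(q,99,axis=0).round(1))
    for a in range(-140,-20,15):
        k=q[abs(q[:,0]-a)<7.5]
        if len(k)>20: print('  ',a,np.percentile(k[:,1],[.5,99.5]).round(1),np.median(k[:,2]).round(1))
```

```text
t 10.15 p [ 547.5 -101.2  185.9] R [[0.0856, 0.9963, 0.0019], [0.9963, -0.0856, -0.0005], [-0.0003, 0.0019, -1.0]] gap 0.19 F [ 0.2 -0.4 -0.7]
tcp tub -66.90776464588866 0.3660000884104041
rim 2566 [-135.4  -62.9   58.1] [-42.   64.7  62.2]
   -140 [-62.5  64.5] 60.2
   -125 [-62.8  64.7] 60.3
   -110 [-63.1  64.9] 60.4
   -95 [-63.1  64.8] 60.5
   -80 [-63.1  65. ] 60.6
   -65 [-63.1  64.9] 60.5
   -50 [-63.2  64.7] 60.6
   -35 [-62.4  64.3] 60.7
scoop 8912 [-120.   -40.7   99.5] [-20.9  42.4 144. ]
   -125 [-40.7  42.3] 132.7
   -110 [-41.   42.6] 101.8
   -95 [-41.   42.8] 101.4
   -80 [-40.8  42.6] 101.4
   -65 [-40.8  42.6] 101.5
   -50 [-40.8  42.7] 101.3
   -35 [-41.   42.8] 101.3
```

Tub and scoop are centred on the same line (both +0.85 mm) and parallel. Lowering in.

```bash
python3 -m crank '[[[0,0,0.015,0,0,0,-1],[0,0,0.025,0,0,0,-1],[0,0,0.025,0,0,0,-1],[0,0,0.015,0,0,0,-1],[0,0,0.004,0,0,0,-1]]]'
python3 -m crank '[[[0,0,0,0,0,0,-1],[0,0,0,0,0,0,-1],[0,0,0.002,0,0,0,-1],[0,0,0,0,0,0,-1]]]'
python3 - <<'E'
from h import *
for _ in range(3): st(); cloud('scene','s4')
E
```

```text
time_s: 10.65
tool_pos: [545.0, -100.7, 97.7]
tcp_rot: [[0.086, 0.996, -0.004], [0.996, -0.086, 0.001], [0.001, -0.005, -1.0]]
contact_force: [0.2, 0.1, -2.3]
finger_gap: 0.185
time_s: 11.05
tool_pos: [547.3, -101.3, 99.5]
tcp_rot: [[0.086, 0.996, 0.002], [0.996, -0.086, -0.0], [-0.0, 0.002, -1.0]]
contact_force: [-0.2, 0.3, -1.6]
finger_gap: 0.187
t 11.05 p [ 547.3 -101.3   99.5] R [[0.0859, 0.9963, 0.0015], [0.9963, -0.0859, -0.0004], [-0.0003, 0.0016, -1.0]] gap 0.187 F [-0.2  0.3 -1.6]
t 11.1 p [ 547.2 -101.3   99.4] R [[0.0859, 0.9963, 0.0011], [0.9963, -0.0859, -0.0003], [-0.0002, 0.0012, -1.0]] gap 0.185 F [-0.5  0.3 -1.8]
t 11.15 p [ 547.1 -101.3   99.3] R [[0.0859, 0.9963, 0.001], [0.9963, -0.0859, -0.0003], [-0.0002, 0.001, -1.0]] gap 0.188 F [-0.4 -0.7 -1.5]
```

```bash
python3 -m crank '[[[0,0,0.003,0,0,0,-1],[0,0,0,0,0,0,-1],[0,0,0.001,0,0,0,-1],[0,0,0,0,0,0,-1],[0,0,0,0,0,0,-1]]]' | grep -E 'pos|force'
python3 -m crank '[[[0,0,0.001,0,0,0,-1],[0,0,0,0,0,0,-1],[0,0,0,0,0,0,-1]]]'| grep -E 'pos|force'
python3 -m crank '[[[0,0,0.001,0,0,0,-1],[0,0,0,0,0,0,-1],[0,0,0,0,0,0,-1]]]'| grep -E 'pos|force'
```

```text
tool_pos: [546.7, -101.2, 94.6]
contact_force: [-0.5, -0.1, -1.9]
tool_pos: [546.8, -101.2, 93.6]
contact_force: [0.3, -0.6, -2.2]
tool_pos: [546.9, -101.2, 93.4]
contact_force: [-2.7, 0.7, 4.4]
```

Floor contact at TCP z≈93.4, as predicted. I'll ease off slightly and push forward slowly.

```bash
python3 -m crank '[[[0,0,-0.0007,0,0,0,-1],[-0.003,0,0,0,0,0,-1],[-0.006,0,0,0,0,0,-1],[-0.006,0,0,0,0,0,-1],[-0.006,0,0,0,0,0,-1]]]' | grep -E 'pos|force'
python3 -m crank '[[[-0.006,0,0,0,0,0,-1],[-0.006,0,0,0,0,0,-1],[-0.006,0,0,0,0,0,-1],[-0.006,0,0,0,0,0,-1],[-0.006,0,0,0,0,0,-1]]]' | grep -E 'pos|force'
python3 - <<'E'
from h import *
cloud('wrist','w5'); p,W=cloud('scene','s5'); st()
cv2.imwrite('pics/s5c.png',cv2.resize(p[80:220,140:320,::-1],None,fx=4,fy=4))
E
```

```text
tool_pos: [545.1, -122.6, 93.4]
contact_force: [-0.1, 0.3, -2.0]
tool_pos: [542.4, -152.6, 93.4]
contact_force: [0.0, -0.0, 0.5]
t 13.4 p [ 542.3 -153.3   93.4] R [[0.0864, 0.9963, -0.0001], [0.9963, -0.0864, -0.0016], [-0.0016, 0.0001, -1.0]] gap 0.188 F [-1.2 -1.5  2.2]
```

View pics/s5c.png

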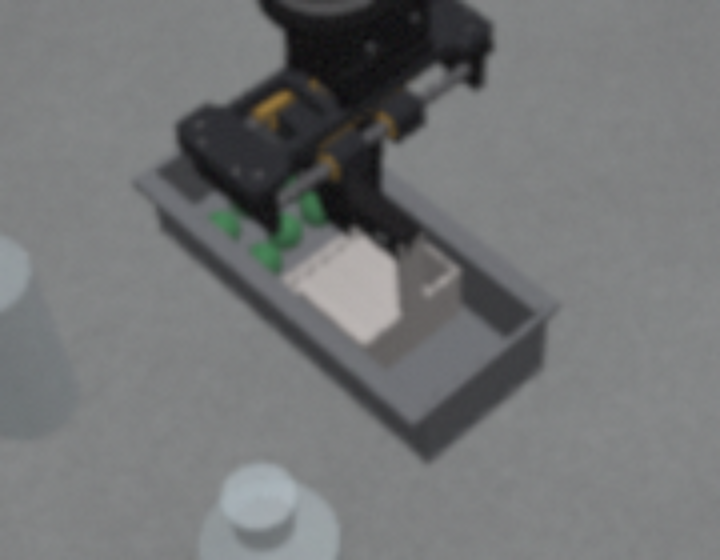

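The scoop is flat on the tub floor, and its lip (crop pixels 285–365, 230–285) is just reaching the first row of balls. Continuing to push.

```bash
for i in 1; do python3 -m crank '[[[-0.006,0,0,0,0,0,-1],[-0.006,0,0,0,0,0,-1],[-0.006,0,0,0,0,0,-1],[-0.006,0,0,0,0,0,-1],[-0.006,0,0,0,0,0,-1]]]' | grep -E 'pos|force'; done
python3 -m crank '[[[-0.006,0,0,0,0,0,-1],[-0.006,0,0,0,0,0,-1],[-0.006,0,0,0,0,0,-1],[-0.006,0,0,0,0,0,-1],[-0.006,0,0,0,0,0,-1]]]' | grep -E 'pos|rot|force'
python3 - <<'E'
from h import *
p,W=cloud('scene'); st()
cv2.imwrite('pics/s6c.png',cv2.resize(p[80:220,140:320,::-1],None,fx=4,fy=4))
E
```

```text
tool_pos: [539.8, -182.4, 93.4]
contact_force: [-1.4, 2.3, 6.6]
tool_pos: [537.2, -211.9, 93.5]
tcp_rot: [[0.086, 0.996, -0.0], [0.996, -0.086, 0.001], [0.001, -0.0, -1.0]]
contact_force: [1.9, 0.4, -0.6]
t 14.45 p [ 537.1 -213.1   93.4] R [[0.0862, 0.9963, -0.0001], [0.9963, -0.0862, -0.0011], [-0.0011, -0.0, -1.0]] gap 0.183 F [-1.3  1.5  3.5]
```

View pics/s6c.png

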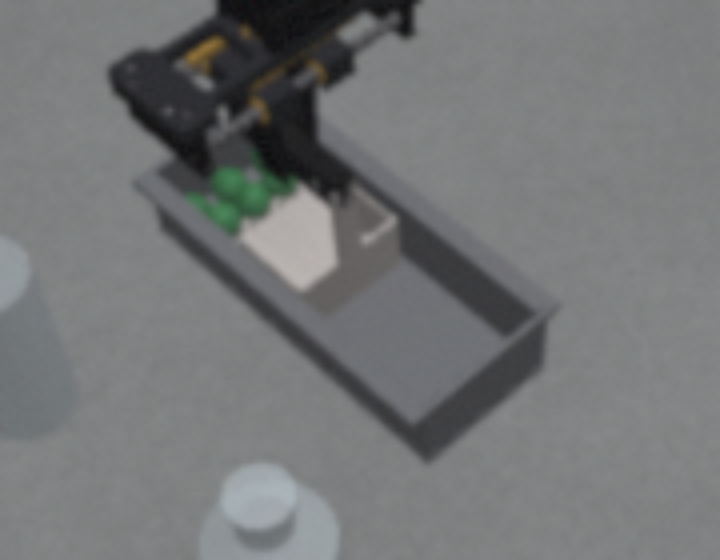

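```bash
python3 -m crank '[[[-0.005,0,0,0,0,0,-1],[-0.005,0,0,0,0,0,-1],[-0.005,0,0,0,0,0,-1]]]' | grep -E 'pos|rot|force'
python3 -m crank '[[[-0.004,0,0,0,0,0,-1],[-0.004,0,0,0,0,0,-1],[-0.003,0,0,0,0,0,-1]]]' | grep -E 'pos|rot|force'
python3 - <<'E'
from h import *
p,W=cloud('scene'); st()
cv2.imwrite('pics/s7c.png',cv2.resize(p[80:220,140:320,::-1],None,fx=4,fy=4))
p,W=cloud('top'); cv2.imwrite('pics/t7c.png',cv2.resize(p[180:300,250:430,::-1],None,fx=4,fy=4))
E
```

```text
tool_pos: [535.8, -226.7, 93.5]
tcp_rot: [[0.086, 0.996, -0.0], [0.996, -0.086, 0.001], [0.001, -0.0, -1.0]]
contact_force: [-4.9, 9.7, 13.9]
tool_pos: [535.0, -237.5, 93.5]
tcp_rot: [[0.086, 0.996, 0.0], [0.996, -0.086, 0.001], [0.001, -0.0, -1.0]]
contact_force: [-1.8, 7.1, 7.4]
t 15.1 p [ 534.9 -238.3   93.4] R [[0.086, 0.9963, -0.0001], [0.9963, -0.086, -0.0004], [-0.0004, -0.0001, -1.0]] gap 0.185 F [-1.7  3.   3.6]
```

View pics/s7c.png

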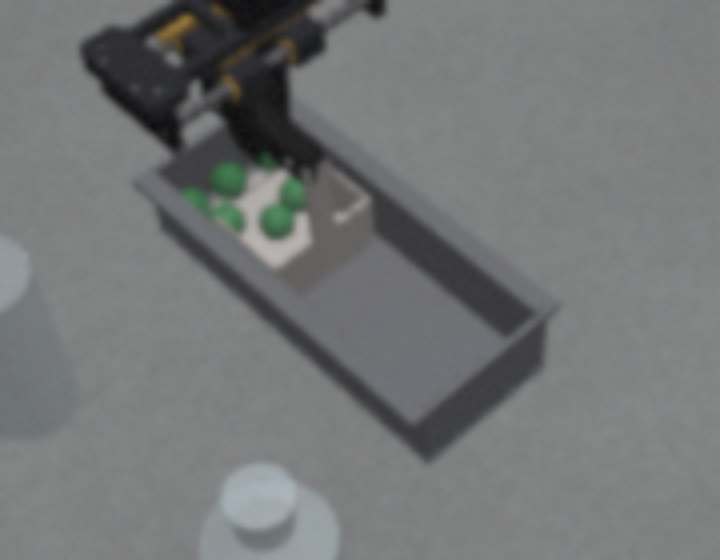

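View pics/t7c.png

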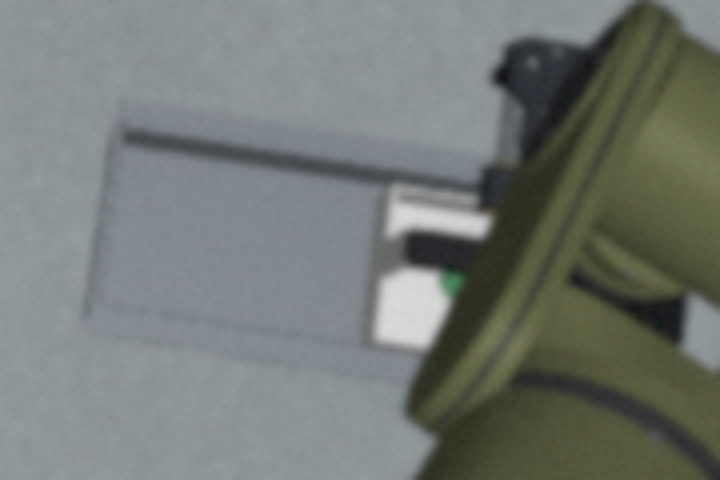

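Two or three balls are already well inside the pan (crop pixels (277,222) and (292,195)), with the others at the mouth. I'll do the last few mm towards the end wall.

```bash
python3 -m crank '[[[-0.003,0,0,0,0,0,-1],[-0.002,0,0,0,0,0,-1],[0,0,0,0,0,0,-1]]]' | grep -E 'pos|rot|force'
python3 -m crank '[[[-0.001,0,0,0,0,0,-1],[-0.001,0,0,0,0,0,-1],[0,0,0,0,0,0,-1]]]' | grep -E 'pos|rot|force'
python3 - <<'E'
from h import *
p,W=cloud('scene'); st()
cv2.imwrite('pics/s8c.png',cv2.resize(p[80:220,140:320,::-1],None,fx=4,fy=4))
E
```

```text
tool_pos: [534.4, -243.2, 93.4]
tcp_rot: [[0.086, 0.996, -0.0], [0.996, -0.086, -0.001], [-0.001, -0.0, -1.0]]
contact_force: [-1.6, 2.3, 4.9]
tool_pos: [534.4, -244.8, 93.4]
tcp_rot: [[0.086, 0.996, -0.0], [0.996, -0.086, -0.0], [-0.0, -0.0, -1.0]]
contact_force: [-1.5, 3.4, 3.3]
t 15.8 p [ 534.4 -244.8   93.4] R [[0.0858, 0.9963, -0.0001], [0.9963, -0.0858, -0.0003], [-0.0003, -0.0, -1.0]] gap 0.185 F [-1.1  2.6  5.1]
```

View pics/s8c.png

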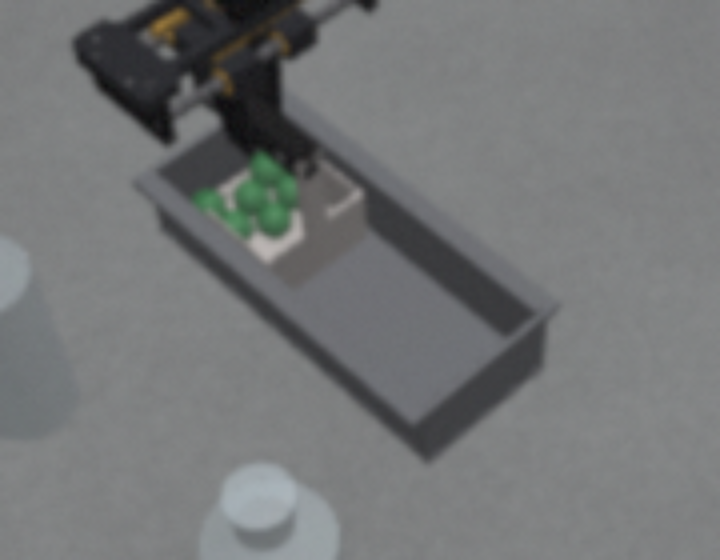

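All six balls show in or at the pan. Next I tilt the nose up about the lip, rising slightly so the rear edge doesn't dig into the floor.

```bash
python3 -m crank '[[[0,0,-0.001,0,0,0,-1],[0.0035,0,-0.002,0,-0.034,0,-1],[0.003,0,-0.002,0,-0.034,0,-1],[0.003,0,-0.002,0,-0.034,0,-1],[0.003,0,-0.002,0,-0.034,0,-1]]]'
python3 -m crank '[[[0.003,0,-0.002,0,-0.034,0,-1],[0.003,0,-0.002,0,-0.034,0,-1],[0,0,0,0,0,0,-1],[0,0,0,0,0,0,-1]]]'
python3 - <<'E'
from h import *
p,W=cloud('scene'); st()
cv2.imwrite('pics/s9c.png',cv2.resize(p[80:220,140:320,::-1],None,fx=4,fy=4))
E
```

```text
time_s: 16.3
tool_pos: [534.5, -231.9, 100.0]
tcp_rot: [[0.085, 0.996, -0.014], [0.987, -0.086, -0.137], [-0.137, -0.002, -0.991]]
contact_force: [1.6, -0.8, -2.6]
finger_gap: 0.181
time_s: 16.7
tool_pos: [535.4, -225.2, 103.5]
tcp_rot: [[0.083, 0.996, -0.019], [0.976, -0.085, -0.201], [-0.202, -0.002, -0.979]]
contact_force: [0.2, -0.8, -2.9]
finger_gap: 0.185
t 16.75 p [ 535.6 -225.5  103.8] R [[0.0839, 0.9963, -0.0185], [0.9758, -0.0859, -0.2012], [-0.2021, -0.0012, -0.9794]] gap 0.186 F [ 1.6 -0.4 -3.3]
```

View pics/s9c.png

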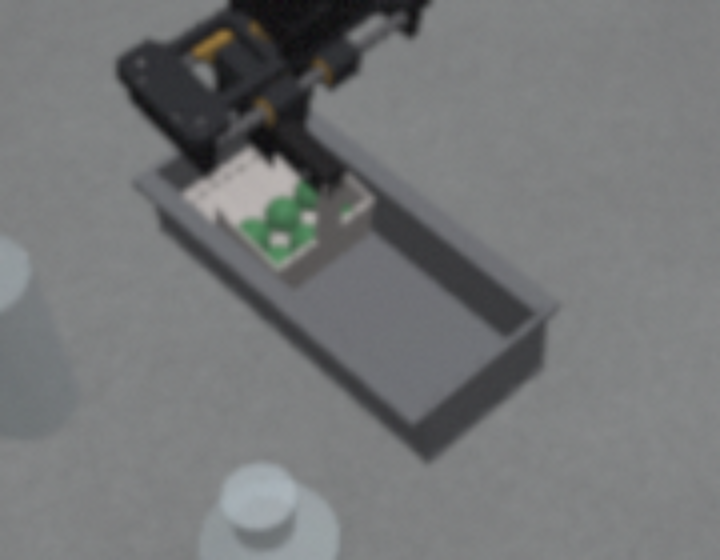

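All the balls have rolled to the back of the pan, around crop (240–350, 190–250), and the front is empty. Lifting along tool −z, which also moves away from the end wall.

```bash
python3 -m crank '[[[0,0,-0.005,0,0,0,-1],[0,0,-0.01,0,0,0,-1],[0,0,-0.015,0,0,0,-1],[0,0,-0.02,0,0,0,-1],[0,0,-0.02,0,0,0,-1]]]'|grep -E 'pos|force|gap'
python3 -m crank '[[[0,0,-0.02,0,0,0,-1],[0,0,-0.02,0,0,0,-1],[0,0,-0.015,0,0,0,-1],[0,0,-0.01,0,0,0,-1],[0,0,-0.005,0,0,0,-1]]]'|grep -E 'pos|force|gap'
python3 -m crank '[[[0,0,0,0,0,0,-1],[0,0,0,0,0,0,-1],[0,0,0,0,0,0,-1]]]'|grep -E 'pos|force|gap'
python3 - <<'E'
from h import *
p,W=cloud('scene'); st(); to(519,315,240)
cv2.imwrite('pics/s10c.png',cv2.resize(p[80:220,140:320,::-1],None,fx=4,fy=4))
E
```

```text
tool_pos: [537.6, -211.1, 175.6]
contact_force: [-0.1, 0.7, -3.0]
finger_gap: 0.188
tool_pos: [539.0, -197.0, 243.6]
contact_force: [0.3, -0.1, -3.5]
finger_gap: 0.185
tool_pos: [537.9, -197.0, 240.5]
contact_force: [1.0, 0.1, -4.2]
finger_gap: 0.186
t 18.1 p [ 538.  -197.   240.6] R [[0.0839, 0.9963, -0.0194], [0.9758, -0.0861, -0.2012], [-0.2021, -0.002, -0.9794]] gap 0.186 F [-0.2 -0.2 -4.2]
shift tool mm [ 498.1  -63.  -102. ] heading 85.09
```

View pics/s10c.png

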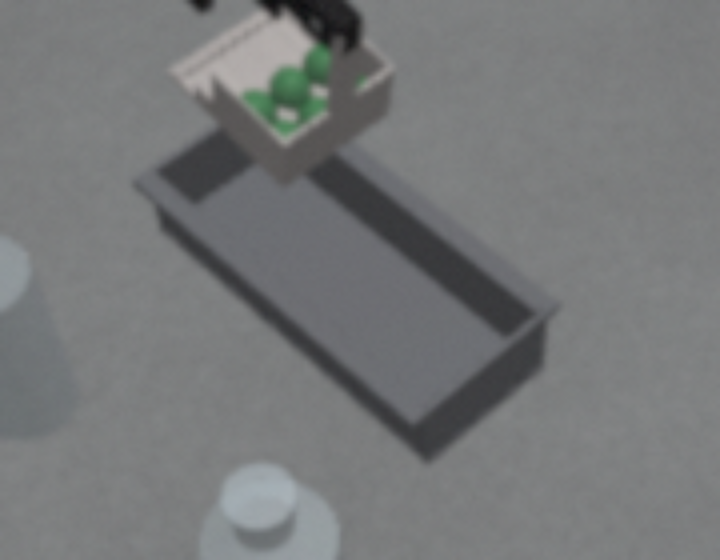

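The tub is empty and all six balls are in the back of the scoop. Carrying it over to the panel gently, still tilted.

```bash
python3 -m crank '[[[0.005,-0.0006,-0.001,0,0,0,-1],[0.01,-0.0012,-0.002,0,0,0,-1],[0.015,-0.0018,-0.003,0,0,0,-1],[0.02,-0.0025,-0.004,0,0,0,-1],[0.025,-0.003,-0.005,0,0,0,-1]]]'|grep -E 'pos|force|gap'
python3 -m crank '[[[0.025,-0.003,-0.005,0,0,0,-1],[0.025,-0.003,-0.005,0,0,0,-1],[0.025,-0.003,-0.005,0,0,0,-1],[0.025,-0.003,-0.005,0,0,0,-1],[0.025,-0.003,-0.005,0,0,0,-1]]]'|grep -E 'pos|force|gap'
python3 -m crank '[[[0.025,-0.003,-0.005,0,0,0,-1],[0.025,-0.003,-0.005,0,0,0,-1],[0.025,-0.003,-0.005,0,0,0,-1],[0.025,-0.003,-0.005,0,0,0,-1],[0.025,-0.003,-0.005,0,0,0,-1]]]'|grep -E 'pos|force|gap'
python3 -m crank '[[[0.025,-0.003,-0.005,0,0,0,-1],[0.025,-0.003,-0.005,0,0,0,-1],[0.025,-0.003,-0.005,0,0,0,-1],[0.025,-0.003,-0.005,0,0,0,-1],[0.025,-0.003,-0.005,0,0,0,-1]]]'|grep -E 'pos|force|gap'
python3 -m crank '[[[0.02,-0.0025,-0.004,0,0,0,-1],[0.015,-0.002,-0.003,0,0,0,-1],[0.01,-0.001,-0.002,0,0,0,-1],[0.005,0,-0.001,0,0,0,-1],[0,0,0,0,0,0,-1]]]'|grep -E 'pos|force|gap'
python3 - <<'E'
from h import *
p,W=cloud('scene','s11'); st(); to(519,315,240)
E
```

```text
tool_pos: [535.8, -118.6, 241.4]
contact_force: [0.0, 0.6, -3.4]
finger_gap: 0.187
tool_pos: [531.5, 10.5, 240.6]
contact_force: [0.1, 0.6, -2.5]
finger_gap: 0.183
tool_pos: [527.3, 138.8, 239.8]
contact_force: [0.5, -0.1, -3.4]
finger_gap: 0.184
tool_pos: [523.1, 267.0, 238.9]
contact_force: [0.2, -0.0, -2.1]
finger_gap: 0.184
tool_pos: [523.0, 316.2, 238.4]
contact_force: [0.5, -0.0, -2.8]
finger_gap: 0.187
t 20.65 p [523.1 315.7 238.5] R [[0.0844, 0.9963, -0.0175], [0.9755, -0.0862, -0.2024], [-0.2031, 0.0, -0.9792]] gap 0.189 F [ 0.1  0.2 -3.3]
shift tool mm [-1.4 -4.  -1.3] heading 85.05
```

View pics/s11.png

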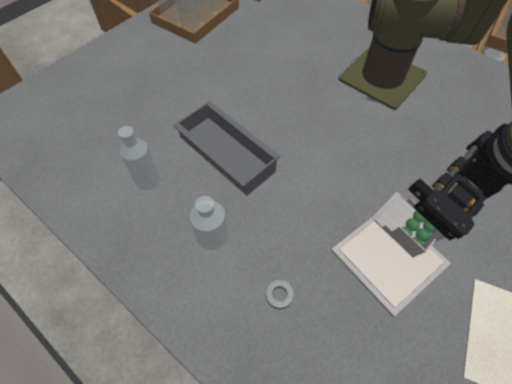

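```bash
python3 -m crank '[[[0.001,-0.001,-0.003,0,0.01,0,-1],[0.001,-0.001,-0.003,0,0.02,0,-1],[0.001,-0.001,-0.003,0,0.02,0,-1],[0.001,-0.001,-0.003,0,0.02,0,-1],[0.001,0,-0.003,0,0.02,0,-1]]]'|grep -E 'pos|force|gap'
python3 -m crank '[[[0.001,0,0,0,0.02,0,-1],[0,0,0,0,0.015,0,-1],[0,0,0,0,0.01,0,-1],[0,0,0,0,0,0,-1],[0,0,0,0,0,0,-1]]]'|grep -E 'pos|force|gap'
python3 -m crank '[[[0,0,0,0,0,0,-1],[0,0,0,0,0,0,-1],[0,0,0,0,0,0,-1],[0,0,0,0,0,0,-1],[0,0,0,0,0,0,-1]]]'|grep -E 'pos|force|gap'
python3 - <<'E'
from h import *
p,W=cloud('scene','s12'); st()
cv2.imwrite('pics/s12c.png',cv2.resize(p[170:290,330:480,::-1],None,fx=5,fy=5))
X,Y,Z=W[...,0],W[...,1],W[...,2]
g=(p[...,1].astype(int)>p[...,0].astype(int)+25)&(p[...,1].astype(int)>p[...,2].astype(int)+15)&(X>400)&(X<650)
q=W[g]; print('green',g.sum(),'inpanelarea',(q[:,1]>200).sum(),np.nanmedian(q,0).round())
m=(abs(X-521)<36)&(Y>255)&(Y<300)&(Z>140)&(Z<185); q=W[m]
A=np.c_[q[:,:2]-[521,316],np.ones(len(q))]
for _ in range(5):
    c=np.linalg.lstsq(A,q[:,2],rcond=None)[0]; r=q[:,2]-A@c; k=abs(r)<3*np.median(abs(r))+.5; A,q=A[k],q[k]
print(len(q),c.round(3),q.min(0).round(),q.max(0).round(), viewer.find_in('ball0','scene'))
print('qd',np.abs(arm.sense()['qd']).max())
E
```

```text
tool_pos: [519.6, 323.8, 253.0]
contact_force: [-0.8, -0.3, -2.9]
finger_gap: 0.186
tool_pos: [519.6, 324.8, 252.1]
contact_force: [-0.0, -0.8, -3.4]
finger_gap: 0.187
tool_pos: [519.7, 324.9, 252.3]
contact_force: [-0.1, 0.3, -3.7]
finger_gap: 0.184
t 22.2 p [519.7 324.9 252.3] R [[0.0856, 0.9963, -0.0059], [0.9939, -0.0858, -0.0687], [-0.0689, -0.0, -0.9976]] gap 0.185 F [ 0.6 -0.3 -3.3]
green 533 inpanelarea 533 [522. 346. 188.]
544 [-1.10000e-02 -1.09000e-01  1.66779e+02] [485. 264. 166.] [557. 300. 175.] [{'xyz': [506.1, 362.7, 188.6], 'conf': 0.62}, {'xyz': [517.8, 328.2, 188.3], 'conf': 0.61}, {'xyz': [544.2, 350.2, 192.1], 'conf': 0.57}, {'xyz': [529.9, 357.7, 186.9], 'conf': 0.52}]
qd 0.003507630913564238
```

View pics/s12c.png

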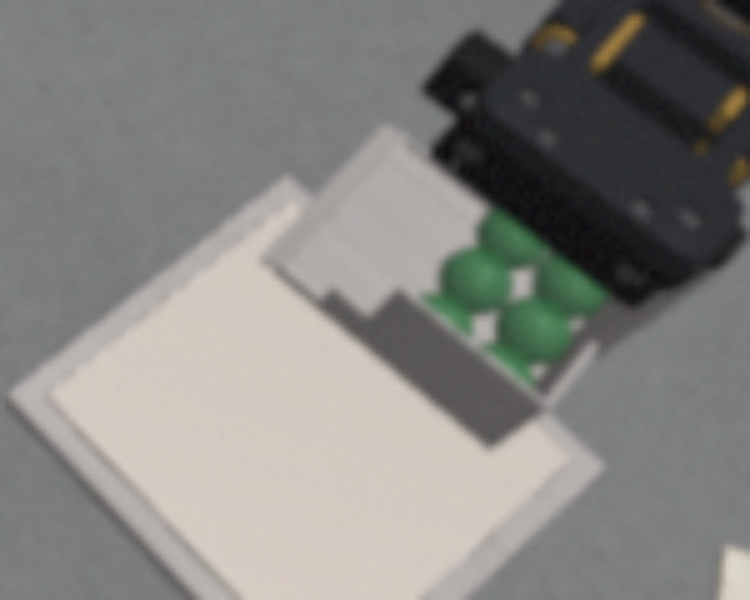

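All six balls are in the pan at crop (430–600, 210–380). The measured floor slope is about 0.11 rad against 0.07 from the tool, so I'll trim it nearer level for margin.

```bash
python3 -m crank '[[[0,0,0,0,0.01,0,-1],[-0.001,0,0,0,0.02,0,-1],[-0.001,0,0,0,0.02,0,-1],[-0.001,0,0,0,0.01,0,-1],[0,0,0,0,0,0,-1]]]'|grep -E 'pos|force|gap'
python3 -m crank '[[[0,0,0,0,0,0,-1],[0,0,0,0,0,0,-1],[0,0,0,0,0,0,-1],[0,0,0,0,0,0,-1],[0,0,0,0,0,0,-1]]]'|grep -E 'pos|force|gap'
python3 -m crank '[[[0,0,0,0,0,0,-1],[0,0,0,0,0,0,-1],[0,0,0,0,0,0,-1],[0,0,0,0,0,0,-1],[0,0,0,0,0,0,-1]]]'|grep -E 'pos|force|gap'
python3 - <<'E'
from h import *
for n in('scene','top'):
    p,W=cloud(n); st()
    if n=='scene': cv2.imwrite('pics/s13c.png',cv2.resize(p[170:290,330:480,::-1],None,fx=5,fy=5))
    X,Y,Z=W[...,0],W[...,1],W[...,2]
    m=(abs(X-521)<36)&(Y>262)&(Y<300)&(Z>140)&(Z<185); q=W[m]
    A=np.c_[q[:,:2]-[521,316],np.ones(len(q))]
    for _ in range(5):
        c=np.linalg.lstsq(A,q[:,2],rcond=None)[0]; r=q[:,2]-A@c; k=abs(r)<3*np.median(abs(r))+.5; A,q=A[k],q[k]
    print(n,len(q),c.round(3),q.min(0).round(),q.max(0).round())
print('qd',np.abs(arm.sense()['qd']).max())
E
```

```text
tool_pos: [519.5, 321.3, 252.6]
contact_force: [-0.0, 0.9, -2.9]
finger_gap: 0.187
tool_pos: [519.4, 322.0, 252.4]
contact_force: [-0.2, -0.4, -3.6]
finger_gap: 0.187
tool_pos: [519.4, 321.9, 252.4]
contact_force: [0.4, -0.2, -2.7]
finger_gap: 0.189
t 23.8 p [519.4 321.9 252.4] R [[0.0859, 0.9963, -0.0008], [0.9963, -0.0859, -0.009], [-0.009, -0.0, -1.0]] gap 0.19 F [ 0.  -0.2 -2.8]
scene 521 [-5.00000e-03 -5.20000e-02  1.66659e+02] [485. 266. 165.] [557. 300. 172.]
t 23.85 p [519.4 321.9 252.4] R [[0.0859, 0.9963, -0.0008], [0.9963, -0.0859, -0.009], [-0.009, -0.0, -1.0]] gap 0.187 F [-0.   0.1 -4.1]
top 599 [-1.3000e-02 -4.9000e-02  1.6717e+02] [485. 266. 164.] [557. 300. 173.]
qd 0.0019377970261363713
```

View pics/s13c.png

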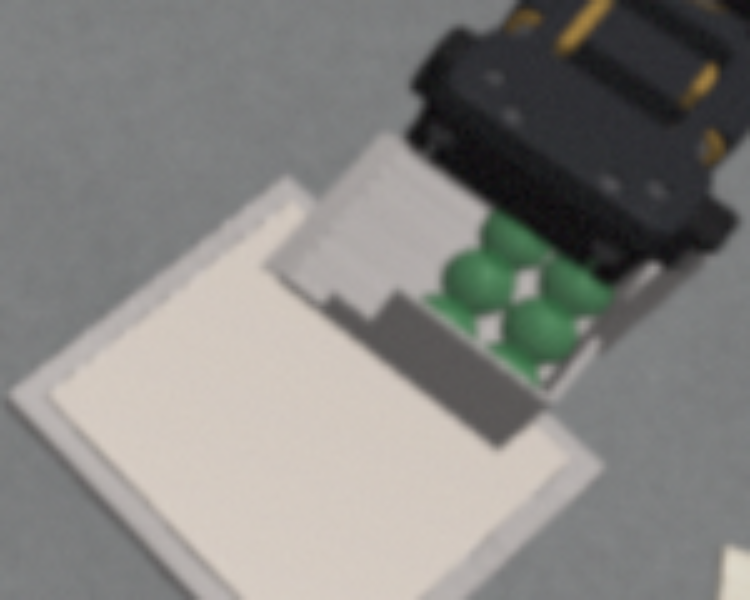

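Both cameras now give a tilt of about 0.05 rad, nose slightly up. The arm is still, the underside is about 163 mm above the bench, and all six balls sit at the back of the pan (crop 430–610, 210–380).

```bash
python3 -c "
from cell import arm
print(arm.sign_off())"
```

```text
the job is handed in; nothing more can be done
None
```

I picked the scoop up by its handle, scooped all six stoppers out of the tub and handed the job in holding the loaded scoop over the light panel. The clock stood at about 23.9 s of the 64 s allowed.

**Last checks:**
- **Position:** the tool was at (519, 322) mm against the panel centre at (519, 317), with the scoop's underside about 163 mm above the bench (147 mm above the panel).
- **Level:** both fixed cameras measured the scoop about 0.05 rad nose up. The tool itself reads 0.01 rad, so the scoop probably slipped about 0.04 rad in the grip; that is still within the 0.17 rad limit.
- **Steadiness:** the arm was still (joint speeds about 0.002 rad/s), and the grip force was set to 60 N.
- **Stoppers:** all six show at the back of the pan in the last picture. The tub looked empty, with none spilled, in the pictures taken just after lifting and on reaching the panel.
- **Ball finder:** my one ball query over the panel listed only four of the six, two being partly hidden by the scoop's side wall. I counted the six by eye.
- **Bystanders:** the bottles and ring gauge look unmoved in the scene pictures, but I did not measure them again.

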